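# Fit the arm board to the armrest slide and click it into the first notch

### The job

A chair armrest is clamped in the bench vice with its sliding carriage pushed back. Pick up the bare plywood arm board and lower it over the carriage's two studs until it sits flush on the carriage plate, then slide board and carriage towards the red-capped end of the rail until you feel the spring ball click into the first notch. Finish while holding: keep the board gripped by its edges, still, with the ball seated in that notch, so that the nuts can be put on; leave the screwdriver, castor and glue can where they are.

Things in the scene. Friction and masses are not known exactly. Their poses are not given: they have to be found in the camera images.
- board: bare plywood arm board lying flat on the bench, 220 x 62 x 18 mm with half-round ends, about 160 g; origin at the centre of its underside, x along its length, z up. Two 10 mm holes go through it on its centre line, at x = -38 and +38 mm; either way round fits. Its straight edges (y = -31 and +31 mm) are the place to grip.
- armrest: fixed: small blue bench vice (jaws 80 mm wide, jaw tops 114 mm up) gripping a chair armrest's stem, the armrest's aluminium slide rail on top, 250 mm long, 36 mm wide, its top 172 mm above the bench. Origin on the bench under the stem; x along the rail towards its red-capped front end; on the +y side the vice's screw and tommy bar reach 165 mm out, 65 mm high.
- seat (a point): centre of the upper face of the carriage, a steel plate 120 x 50 x 6 mm riding on the rail, that face 180 mm above the bench; axes as the armrest's; moves with the carriage. Two upright 8 mm studs with tapered tips stand on it at x = -38 and +38 mm, 22 mm tall (4 mm proud of the flush board), with about 1 mm of play in the holes.
- plunger (a point): the detent's ball, at the tip of the brass spring plunger that hangs on the carriage's -y side below its upper face, 45 mm behind the seat; the plunger's body ends 53 mm from the rail's centre line. The ball presses sideways on the notched brass strip on the rail's side.
- carriage (a joint): carriage position along the rail in m: 0 at the rear stop, growing along the armrest's x to 0.1 at the red-capped end. Starts between 0 and 0.018; slides with about 2 N of drag. The strip is set differently on each armrest: its first notch lies between 0.028 and 0.054, a second one 0.032 beyond the first.
- ball (a joint): how far the ball has dropped, in m: 0 on the flat strip, 0.003 fully home in a notch. Over the 4 mm before a notch's centre the ball draws the carriage forward with about 9 N; pushing on out of it takes about 17 N, rising from the notch's centre (45 degree flanks; the ball is out again 4 mm past the centre). Let go, the ball centres itself.
- screwdriver: orange-handled screwdriver, 200 mm long, lying on the bench; to be left alone
- castor: black twin-wheel chair castor lying on its side, 50 mm across, 46 mm high; to be left alone
- glue_can: closed can with a yellow band, 74 mm across, 115 mm high; to be left alone

How it is judged (in metres and radians):
On the way, in this order (a step that is already met when the one before it is completed fails the run):
1. the board is picked up off the bench in the fingers (height (world z) of board above 0.06 m and contact force between the fingers and board above 1 N), for 0.2 s.
2. the board, in the fingers, sits flush on the carriage plate over both studs while the ball is still short of the notch (z of board in the frame of seat between -0.003 and 0.002 m and horizontal distance between board and seat below 0.003 m and angle between the x axis of board and the x axis of seat, either way round below 0.05 rad and angle between board's own z axis and vertical below 0.03 rad and contact force between the fingers and board above 1 N and value of joint ball below 0.001 m and value of joint carriage below 0.055 m), for 0.2 s.
At the end, for the whole second after the job is handed in: Ball more than 1.5 mm (of 3) down in the first notch, carriage at rest; board flush on the carriage plate over both studs (2 mm in height, 3 mm sideways, 0.05 rad turn, 0.03 rad tilt) and still; the fingers astride its long edges, pressing it with over 5 N (value of joint ball above 0.0015 m and value of joint carriage between 0.024 and 0.058 m and velocity of joint carriage between -0.01 and 0.01 m/s and z of board in the frame of seat between -0.003 and 0.002 m and horizontal distance between board and seat below 0.003 m and angle between the x axis of board and the x axis of seat, either way round below 0.05 rad and angle between board's own z axis and vertical below 0.03 rad and linear speed of board below 0.02 m/s and contact force between the fingers and board above 5 N and z of the grasp point in the frame of board below 0.036 m and y of the grasp point in the frame of board between -0.02 and 0.02 m); the arm keeps its last pose, push and grip.
It fails at once if the screwdriver is disturbed (moved more than 20 mm) (distance of screwdriver from where it was at the start of the episode above 0.02 m).
It fails at once if the castor is disturbed (moved more than 20 mm) (distance of castor from where it was at the start of the episode above 0.02 m).
It fails at once if the glue can is disturbed (moved more than 20 mm) (distance of glue_can from where it was at the start of the episode above 0.02 m).
It also fails if it takes over 64 s, if anything falls off the work surface, if the arm or the gripper's body presses on something with over 40 N, if the wrist force passes 120 N, or if a joint passes its speed limit or range.

### The arm

A 6-joint arm with a two-finger parallel gripper is mounted at the origin on the work surface. World frame = base frame: x ahead of the robot, y to its left, z up, the work surface at z = 0. Lengths are in m, angles in degrees, forces in N, time in s.
With the tool pointing down it reaches from about 0.325 to 0.9 m from the base axis. Payload 6.1 kg.
Tool frame: the origin (TCP) lies at the centre of the arm's flange, where the gripper is bolted on; the fingertips stand 182 mm ahead of it and the grasp point (between the pads) lies 164 mm ahead of it; z points along the fingers, y is the line along which they close (so a half turn about z gives the same grasp; the last joint's range is limited). The gripper opens to 87 mm and grips with 3 to 60 N. Pads are 19 mm wide; open, the fingers measure 117 mm over their backs; the gripper's body (75 mm by 190 mm) begins 51 mm behind the grasp point.
Start: joints at [-73.745, 12.628, 87.462, -0, 79.91, -7.225], TCP at [0.249, -0.573, 0.405] pointing down, gripper open.
Joint ranges: [-170.65, 170.65], [-52.31, 119.04], [5.05, 147.46], [-71.25, 251.25], [11.57, 151.72], [-153.62, 153.62]. Speed limits (degrees/s): [147.25, 147.25, 172.46, 180, 180, 180].

### API

Orientations are given as a 3x3 rotation matrix whose columns are the frame's x, y, z axes.
In Python, from rig import manip gives the robot as it stands. Calls block until the motion is done:
- manip.goto(position, orientation): joint-space move of the TCP to a pose.
- manip.movel(position, v=0.15, rotation=None): straight line of the TCP; rotation=None keeps the orientation; v is the mean speed in m/s.
- manip.set_joints(angles): joint-space move.
- manip.grip(opening, strength=None): finger opening in m; strength is the grip in N (None keeps the last); returns when the fingers have stopped.
- manip.wait(seconds).
- manip.solve_ik(position, orientation): joint angles nearest the present ones, or None.
- manip.read_camera(name): name is "scene" or "top" or "wrist"; returns (picture, depth): 420x560x3 uint8, blue, green, red; 420x560 float32, m along the optical axis (not along the pixel's ray), 0 where there is no reading.
- manip.calibration(name): a dict with "fov_y" (degrees; the focal length in pixels is half the picture's height over the tangent of half this angle, whatever the lens; pixels are square), "cx", "cy" (the principal point, pixels), "origin" and "attitude" of the camera in the world. Camera axes: x right, y down, z forward; pixel columns grow to the right and rows downward; lengths in m; the calibration is good to about 2 mm. A picture is of the moment at which its call begins: read the wrist's pose just before it. calibration takes no time and is no camera call; for the wrist camera it gives the pose at the moment of the call.
A pose or a line that the arm cannot do raises manip.Unreachable and nothing moves.
- manip.finish_job(): hands the job in; it is judged then, once.
Readings, each from a call of its own:
- manip.read_t(): time.
- manip.read_joints(): joint angles.
- manip.read_dq(): joint speeds.
- manip.read_joint_torque(): joint torques, N m.
- manip.read_tcp_pos(): TCP position.
- manip.read_eef_rot(): TCP orientation.
- manip.read_force(): force on the tool from outside, world axes, zero at the start.
- manip.read_ft_torque(): the same for the moment, N m.
- manip.read_finger_gap(): finger opening in m.
- manip.read_grasp_force(): force on a finger pad.
Only numpy, scipy, OpenCV 4.12 (cv2) and the standard library are available. Lean on these libraries where they do the work, as an engineer would, in place of code of your own. Each camera call takes 0.05 s, during which the arm holds its last target. There are 200 camera calls.

## Working session

There is one attempt and no reset: what is moved stays moved. The work goes in short steps, each a Python script; the robot and the scene stay as the last script left them, time stands still between calls to the robot, and variables do not carry over. Pictures are saved under pics/ and viewed, at most 10 in all, crops included, and the job is handed in when it is done.

```bash
ls; mkdir -p pics; python3 - <<'E'
from rig import manip
import cv2,numpy as np
np.set_printoptions(precision=4,suppress=True)
for n in ("scene","top","wrist"):
    c=manip.calibration(n); print(n,c)
    p,d=manip.read_camera(n); cv2.imwrite(f"pics/{n}0.png",p); np.savez(f"{n}0.npz",p=p,d=d,**{k:np.array(v) for k,v in c.items()})
print(manip.read_t())
a=cv2.imread("pics/scene0.png");b=cv2.imread("pics/top0.png")
E
```

```text
pics
scene {'fov_y': 52.409669445965726, 'cx': 281.9497027748392, 'cy': 208.5093780502136, 'origin': array([1.3698, 0.0739, 0.6877]), 'attitude': array([[-0.0621,  0.5917, -0.8038],
       [ 0.998 ,  0.0453, -0.0437],
       [ 0.0106, -0.8049, -0.5933]])}
top {'fov_y': 44.66758715893459, 'cx': 273.78339093170297, 'cy': 208.1825462729068, 'origin': array([0.5038, 0.0082, 1.6182]), 'attitude': array([[-0.0199, -0.9978,  0.063 ],
       [-0.9997,  0.0208,  0.013 ],
       [-0.0143, -0.0627, -0.9979]])}
wrist {'fov_y': 58.97616082609641, 'cx': 278.29133442540945, 'cy': 209.52514880659666, 'origin': array([ 0.3218, -0.5402,  0.3843]), 'attitude': array([[ 0.3985, -0.8784, -0.2638],
       [-0.9172, -0.3824, -0.112 ],
       [-0.0025,  0.2866, -0.958 ]])}
0.15
```

View pics/top0.png

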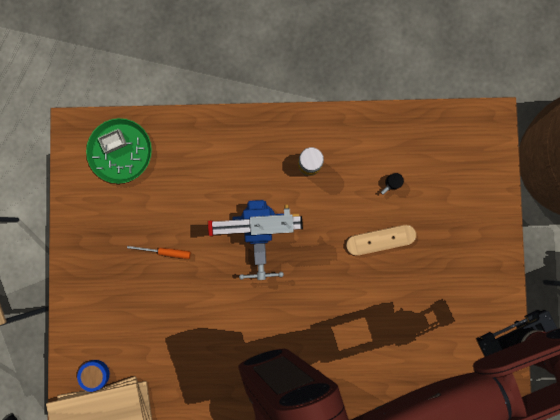

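View pics/scene0.png

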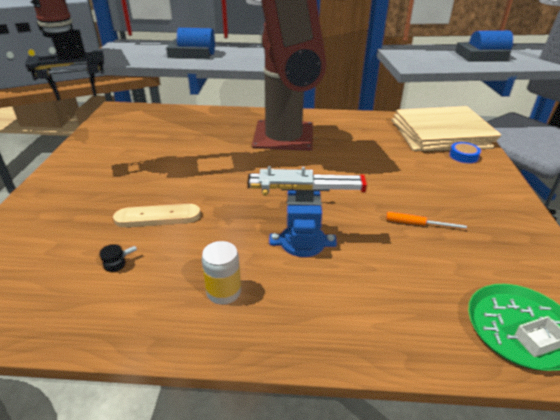

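The top view shows the board at (381,240), the carriage at (271,224), the red cap at (209,228) and the plunger at (287,208). The screwdriver is at (160,252), the castor at (393,182) and the can at (311,159). The scene view agrees: carriage pushed back, red cap on the +y side. Next I'll get coarse positions, then take wrist views.

```bash
cat > h.py <<'E'
import numpy as np, cv2
from rig import manip
np.set_printoptions(precision=4,suppress=True)
H=420
def ray(c,uv):
    uv=np.atleast_2d(np.asarray(uv,float)); f=H/2/np.tan(np.radians(float(c['fov_y']))/2)
    d=np.c_[(uv[:,0]-c['cx'])/f,(uv[:,1]-c['cy'])/f,np.ones(len(uv))]
    return np.asarray(c['origin']),d@np.asarray(c['attitude']).T
def plane(c,uv,z):
    o,d=ray(c,uv); return o+d*((z-o[2])/d[:,2])[:,None]
def cloud(c,dep):
    v,u=np.mgrid[:420,:560]; o,d=ray(c,np.c_[u.ravel(),v.ravel()])
    P=(o+d*dep.reshape(-1,1)).reshape(420,560,3); P[dep==0]=np.nan; return P
def snap(n,name):
    c=manip.calibration(n); p,d=manip.read_camera(n); cv2.imwrite(f"pics/{name}.png",p)
    np.savez(f"{name}.npz",p=p,d=d,**{k:np.array(v) for k,v in c.items()}); return c,p,d
def boards(p,minA):
    # pale wood: bright, low-moderate saturation, yellowish
    h=cv2.cvtColor(p,cv2.COLOR_BGR2HSV); m=cv2.inRange(h,(10,40,150),(28,150,255))
    m=cv2.morphologyEx(m,cv2.MORPH_CLOSE,np.ones((5,5)))
    cs,_=cv2.findContours(m,cv2.RETR_EXTERNAL,cv2.CHAIN_APPROX_NONE)
    return m,[c for c in cs if cv2.contourArea(c)>minA]
def down(yaw):  # tool down, tool x at yaw (rad)
    c,s=np.cos(yaw),np.sin(yaw); return np.array([[c,s,0],[s,-c,0],[0,0,-1.]])
E
python3 - <<'E'
from h import *
d=np.load('top0.npz'); p=d['p']
m,cs=boards(p,600)
for c in cs:
    P=plane(d,c[:,0,:],.018)[:,:2].astype(np.float32); print(cv2.minAreaRect(c),cv2.minAreaRect(P))
h=cv2.cvtColor(p,cv2.COLOR_BGR2HSV)
red=((h[...,0]<6)|(h[...,0]>174))&(h[...,1]>180)&(h[...,2]>120); red[:, 240:]=0; red[:200]=0; red[250:]=0
v,u=np.nonzero(red); print('red',plane(d,[[u.mean(),v.mean()]],.165), len(u))
C=cloud(d,d['d']); print('carr',plane(d,[[271,224]],.18), C[224,262:282,2],'can',C[159,311],'castor',C[182,394])
R=manip.read_eef_rot(); w=manip.calibration('wrist'); t=manip.read_tcp_pos()
print('cam in tool',R.T@(w['origin']-t)); print(R.T@w['attitude']); print(R)
E
```

```text
((98.0, 398.0), (42.0, 104.0), 90.0) ((0.030563097447156906, 0.5817652344703674), (0.322152316570282, 0.12654292583465576), 89.13679504394531)
((381.0504455566406, 239.74607849121094), (20.521421432495117, 70.02903747558594), 78.40782928466797) ((0.4994678497314453, -0.30317139625549316), (0.06364447623491287, 0.21823683381080627), 10.428518295288086)
red [[0.5444 0.2106 0.165 ]] 53
carr [[0.5502 0.0356 0.18  ]] [0.1797 0.1771 0.1808 0.175  0.1803 0.1765 0.1771 0.179  0.1843 0.1837
 0.1765 0.1761 0.1785 0.1801 0.1796 0.1781 0.1783 0.1846 0.1748 0.1836] can [ 0.7424 -0.0854  0.1148] castor [ 0.677  -0.345   0.0389]
cam in tool [ 0.0799 -0.001   0.0195]
[[ 0.     -0.958  -0.2868]
 [ 1.      0.0003 -0.0008]
 [ 0.0008 -0.2868  0.958 ]]
[[ 0.9172  0.3984 -0.0004]
 [ 0.3984 -0.9172  0.0014]
 [ 0.0002 -0.0015 -1.    ]]
```

```bash
python3 - <<'E'
from h import *
B=[.4995,-.3032]; S=[.55,.035]
for y in (-80,100):
    for pos in ([*B,.43],[*B,.185],[*S,.45],[*S,.36],[S[0],.1,.36],[S[0],.15,.5]):
        q=manip.solve_ik(pos,down(np.radians(y if pos[1]<-.1 else y-7))); print(y,pos,q)
E
```

```text
-80 [0.4995, -0.3032, 0.43] [-38.9886   6.1855  91.9994  -0.      81.815  131.0114]
-80 [0.4995, -0.3032, 0.185] [-38.9886  21.7806 101.9693  -0.      56.25   131.0114]
-80 [0.55, 0.035, 0.45] None
-80 [0.55, 0.035, 0.36] None
-80 [0.55, 0.1, 0.36] None
-80 [0.55, 0.15, 0.5] None
100 [0.4995, -0.3032, 0.43] [-38.9886   6.1855  91.9994  -0.      81.815  -48.9886]
100 [0.4995, -0.3032, 0.185] [-38.9886  21.7806 101.9693  -0.      56.25   -48.9886]
100 [0.55, 0.035, 0.45] [-4.5583  0.9516 95.348  -0.     83.7004 -7.5583]
100 [0.55, 0.035, 0.36] [ -4.5583   4.6355 101.3147  -0.      74.0498  -7.5583]
100 [0.55, 0.1, 0.36] [  2.2221   5.7134 100.1587  -0.      74.1279  -0.7779]
100 [0.55, 0.15, 0.5] [ 7.3303  2.4966 88.4925 -0.     89.0108  4.3303]
```

```bash
python3 - <<'E'
from h import *
manip.goto([.55,.04,.50],down(np.radians(93))); manip.wait(.3); snap('wrist','carr1')
manip.goto([.4995,-.3032,.42],down(np.radians(100.4))); manip.wait(.3); snap('wrist','board1')
print(manip.read_t(),manip.read_force())
cv2.imwrite('pics/both1.png',cv2.resize(np.hstack([cv2.imread('pics/carr1.png'),cv2.imread('pics/board1.png')]),(800,300),interpolation=cv2.INTER_AREA))
E
```

```text
4.6333 [-0.2531  0.4418 -0.2055]
```

View pics/carr1.png

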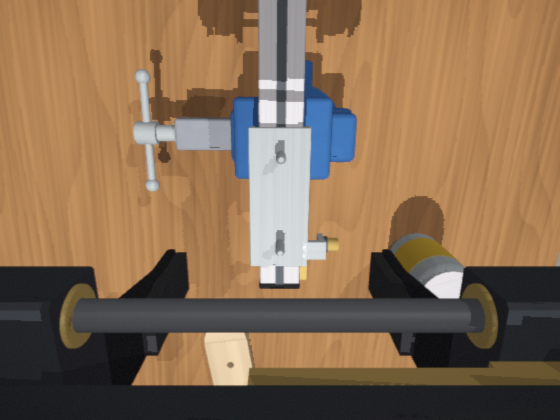

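View pics/board1.png

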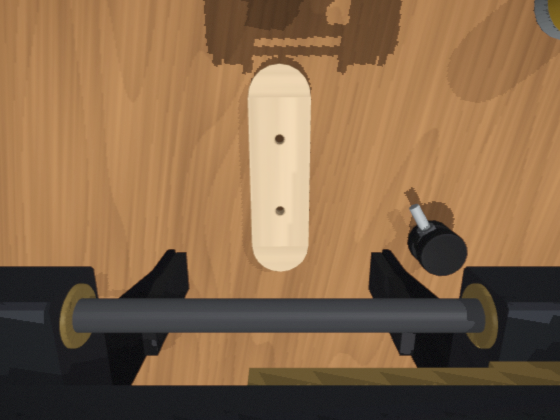

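The wrist view shows the carriage plate with corners near (250,128)–(309,265). Stud tips are near (281,158) and (280,248), the plunger is at (325,246) and the rail runs up the picture. The board view shows the board spanning (249–310, 65–270), with holes at (279,139) and (280,211). I'll zoom on the studs and measure.

```bash
python3 - <<'E'
from h import *
b=np.load('board1.npz'); m,cs=boards(b['p'],5000)
c=max(cs,key=cv2.contourArea)
print('bbox',cv2.boundingRect(c)); P=plane(b,c[:,0,:],.018)[:,:2]; print('rect',cv2.minAreaRect(P.astype(np.float32)))
g=cv2.cvtColor(b['p'],cv2.COLOR_BGR2GRAY)
for u0,v0 in ((279,139),(280,211)):
    w=g[v0-9:v0+10,u0-9:u0+10]; v,u=np.nonzero(w<110); print('hole',len(u),u.mean()+u0-9,v.mean()+v0-9, plane(b,[[u.mean()+u0-9,v.mean()+v0-9]],.018), (np.ptp(u),np.ptp(v)))
C=cloud(b,b['d']); print('bz',np.nanmedian(C[80:250,265:295,2]),np.nanmedian(C[100:250,200:230,2]))
a=np.load('carr1.npz'); C=cloud(a,a['d'])
print('cz',np.nanmedian(C[180:230,255:270,2]),np.nanmedian(C[180:230,290:303,2]),'rail',np.nanmedian(C[20:60,266:273,2]), np.nanstd(C[180:230,255:270,2]))
Z=C[...,2]; mk=((Z>.160)&(Z<.215)).astype(np.uint8); mk[:, :200]=0; mk[:,350:]=0; mk[285:]=0
for r in range(80,285,8):
    x=np.nonzero(mk[r])[0]; print(r,x.min() if len(x) else None,x.max() if len(x) else None,end=' | ')
cv2.imwrite('pics/cz.png',cv2.resize(a['p'][110:290,225:345],None,fx=4.,fy=3.3333,interpolation=cv2.INTER_CUBIC))
E
```

```text
bbox (0, 0, 560, 298)
rect ((0.4999007284641266, -0.28891468048095703), (0.6296461820602417, 0.3071683943271637), 10.48781967163086)
hole 56 279.10714285714283 138.41071428571428 [[ 0.4941 -0.2617  0.018 ]] (np.int64(8), np.int64(7))
hole 32 279.875 209.5 [[ 0.5087 -0.3358  0.018 ]] (np.int64(6), np.int64(6))
bz 0.018431476285400955 0.00043013262141755604
cz 0.18042536186869496 0.18051098124702133 rail 0.17267498511546153 0.0006846927992362011
80 259 304 | 88 259 303 | 96 259 303 | 104 259 303 | 112 259 303 | 120 259 303 | 128 249 311 | 136 249 310 | 144 249 310 | 152 249 310 | 160 249 310 | 168 249 309 | 176 249 309 | 184 249 309 | 192 250 308 | 200 250 308 | 208 250 308 | 216 250 308 | 224 250 307 | 232 250 307 | 240 250 338 | 248 250 338 | 256 251 325 | 264 251 306 | 272 260 306 | 280 260 299 |
```

View pics/cz.png

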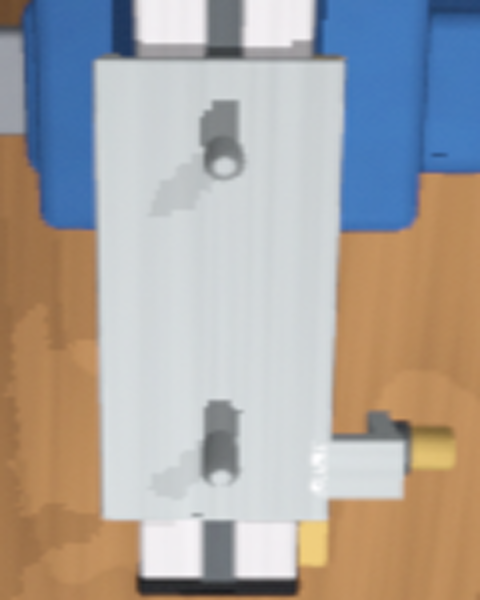

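```bash
python3 - <<'E'
from h import *
b=np.load('board1.npz'); C=cloud(b,b['d'])
def rect(C,lo,hi,win):
    Z=C[...,2]; m=((Z>lo)&(Z<hi)).astype(np.uint8); w=np.zeros_like(m); w[win[0]:win[1],win[2]:win[3]]=1; m*=w
    m=cv2.morphologyEx(m,cv2.MORPH_OPEN,np.ones((5,5)))
    n,l,s,ce=cv2.connectedComponentsWithStats(m); k=1+np.argmax(s[1:,4]); c,_=cv2.findContours((l==k).astype(np.uint8),0,cv2.CHAIN_APPROX_NONE)
    return max(c,key=cv2.contourArea)[:,0,:]
c=rect(C,.012,.024,(40,290,220,340)); print('board',cv2.minAreaRect(plane(b,c,.018)[:,:2].astype(np.float32)))
a=np.load('carr1.npz'); C=cloud(a,a['d'])
c=rect(C,.1765,.186,(110,275,235,330)); c=c[c[:,0]<312]
pts=plane(a,c,.18)[:,:2].astype(np.float32); print('plate',cv2.minAreaRect(pts))
k=c[:,1]<236; 
t=plane(a,[[281,158.9],[280.25,253.1]],.202); print('tips',t,np.linalg.norm(t[0]-t[1]),t.mean(0),np.degrees(np.arctan2(*(t[0]-t[1])[[1,0]])))
# side edges, front edge
for nm,col in (('L',0),('R',1)):
    e=[]
    for r in range(135,232,3):
        x=c[c[:,1]==r,0]; e.append([[x.min()-.5,r],[x.max()+.5,r]][col])
    E=plane(a,e,.18); v=np.polyfit(E[:,1],E[:,0],1); print(nm,v,np.polyval(v,.035))
f=c[:,1].min(); r=c[:,1].max(); print('front/rear',plane(a,[[280,f-.5],[278,r+.5]],.18))
# rail side edges direction
E=[];F=[]
for r in range(5,120,3):
    x=np.nonzero((C[r,:,2]>.165)&(C[r,:,2]<.178))[0]; E.append([x.min()-.5,r]);F.append([x.max()+.5,r])
for e in(E,F):
    e=plane(a,e,.172); v=np.polyfit(e[:,1],e[:,0],1); print('rail',v,np.polyval(v,.035), np.degrees(np.arctan(v[0])))
E
```

```text
board ((0.5015146732330322, -0.29909974336624146), (0.062054265290498734, 0.21777401864528656), 10.878559112548828)
plate ((0.5526105761528015, 0.038700200617313385), (0.05343624949455261, 0.11938147991895676), 2.9577884674072266)
tips [[ 0.5507  0.0765  0.202 ]
 [ 0.5542 -0.0001  0.202 ]] 0.07661993563083964 [0.5524 0.0382 0.202 ] 92.62888742032034
L [-0.0439  0.5279] 0.526352616563689
R [-0.0431  0.5777] 0.5761638703893724
front/rear [[ 0.5488  0.0987  0.18  ]
 [ 0.5534 -0.0215  0.18  ]]
rail [-0.0442  0.536 ] 0.5344315600295794 -2.52847527511391
rail [-0.0451  0.572 ] 0.5704310602248597 -2.581963802078679
```

Everything fits the given sizes: board top at 18 mm and 218 x 62 mm, hole pitch 75.5 mm, plate at 180 mm and 120 x 50 mm, stud pitch 76.6 mm. Picking up the board now.

```bash
python3 - <<'E'
from h import *
R=down(np.radians(100.9)); B=np.array([.5015,-.2990])
manip.goto([*B,.26],R); manip.grip(.087)
manip.movel([*B,.185],v=.12); manip.grip(0.05,40); print('gap',manip.read_finger_gap(),manip.read_grasp_force(),manip.read_force())
manip.movel([*B,.30],v=.1); manip.wait(.3); print(manip.read_finger_gap(),manip.read_force(),manip.read_t())
manip.goto([.5520,.0385,.45],down(np.radians(92.55))); manip.wait(.4); print(manip.read_tcp_pos(),manip.read_eef_rot(),manip.read_force(),manip.read_t())
snap('wrist','held'); snap('scene','held_s')
p=np.hstack([cv2.imread('pics/held.png')]); s=cv2.imread('pics/held_s.png')[60:270,200:410]
cv2.imwrite('pics/h2.png',np.hstack([p[:,:][:, 100:480],cv2.resize(s,(420,420),interpolation=cv2.INTER_CUBIC)]))
E
```

```text
gap 0.06151451180656999 40.00037133693695 [-1.8213 -0.1228  1.2276]
0.061797830769902105 [-0.5691 -0.9775 -1.4375] 8.475
[0.5521 0.0381 0.4498] [[-0.0438  0.999  -0.0004]
 [ 0.999   0.0438 -0.    ]
 [ 0.     -0.0004 -1.    ]] [-0.2942  0.3365 -3.1037] 10.2667
```

View pics/h2.png

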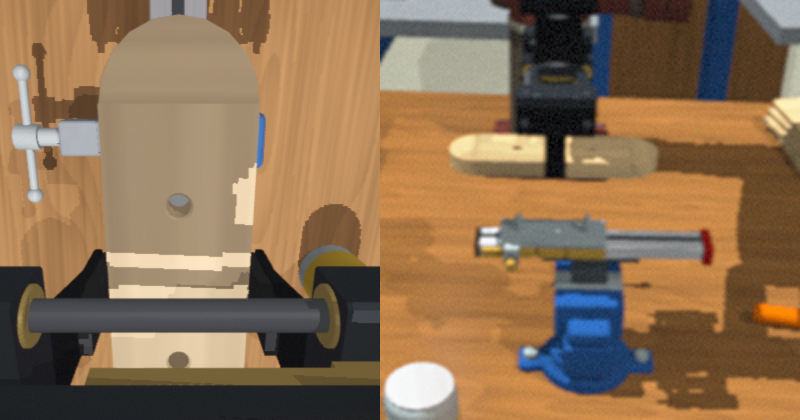

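The held board sits level in the fingers, with its holes at about (279,204) and (279,360) in the wrist picture. In the scene view it hangs above the carriage. Now I'll measure the board's pose in the hand with the same camera.

```bash
python3 - <<'E'
from h import *
b=np.load('held.npz'); C=cloud(b,b['d'])
w=C[110:180,215:330].reshape(-1,3); A=np.c_[w[:,:2]-[.552,.0385],np.ones(len(w))]; k=np.isfinite(w[:,2]); s=np.linalg.lstsq(A[k],w[k,2],rcond=None)[0]; print('top plane',s)
zt=s[2]; L=b['p'].astype(float)
e=plane(b,[[278,204],[278,360]],zt); print('rough holes',e)
for (u0,v0) in((279,204),(279,360)):
    q=cv2.cvtColor(cv2.GaussianBlur(b['p'],(3,3),0),cv2.COLOR_BGR2LAB).astype(float)[v0-22:v0+23,u0-24:u0+25]
    med=np.median(q.reshape(-1,3),0); m=(np.linalg.norm(q-med,axis=2)>18).astype(np.uint8)
    n,l,st,ce=cv2.connectedComponentsWithStats(m)
    for i in range(1,n):
        if st[i,4]>40: x,y,ww,hh,ar=st[i]; print((u0,v0),'bbox',x+u0-24,y+v0-22,ww,hh,ar, plane(b,[[x+u0-24+(ww-1)/2,y+v0-22+(hh-1)/2]],zt))
m=((C[...,2]>zt-.004)&(C[...,2]<zt+.004)); E=[];F=[]
for r in range(115,240,4):
    x=np.nonzero(m[r,150:400])[0]+150; E.append([x.min()-.5,r]);F.append([x.max()+.5,r])
for e in(E,F):
    e=plane(b,e,zt); v=np.polyfit(e[:,1],e[:,0],1); print('edge',v,np.polyval(v,.0385))
v,u=np.nonzero(m[:60]); print('front tip',plane(b,[[279,v.min()-.5]],zt))
E
```

```text
top plane [-0.0001  0.0022  0.283 ]
rough holes [[0.5506 0.0767 0.283 ]
 [0.554  0.0004 0.283 ]]
(279, 204) bbox 268 194 24 23 392 [[0.5513 0.0763 0.283 ]]
(279, 360) bbox 255 338 49 45 2014 [[0.5544 0.0004 0.283 ]]
edge [-0.0437  0.5231] 0.5214611343887956
edge [-0.0442  0.5853] 0.5835889704047799
front tip [[0.5479 0.1474 0.283 ]]
```

Board and seat agree to about 0.5 mm: board (0.5525, 0.0384), studs (0.552, 0.0383), yaw equal. Lowering now, watching force.

```bash
python3 - <<'E'
from h import *
manip.movel([.5517,.0384,.392],v=.1); manip.wait(.3); f0=manip.read_force(); print('f0',f0,manip.read_tcp_pos())
z=.392
while z>.3635:
    z-=.001; manip.movel([.5517,.0384,z],v=.02); f=manip.read_force()-f0; print(round(z,4),f,manip.read_ft_torque())
    if f[2]>8: break
manip.wait(.3); print(manip.read_tcp_pos(),manip.read_force()-f0,manip.read_finger_gap(),manip.read_t())
np.save('f0.npy',f0); snap('wrist','low'); snap('scene','low_s')
s=cv2.imread('pics/low_s.png')[130:270,220:400]
cv2.imwrite('pics/h3.png',np.hstack([cv2.imread('pics/low.png')[:,150:410],cv2.resize(s,(540,420),interpolation=cv2.INTER_CUBIC)]))
E
```

```text
f0 [ 0.4786  1.4003 -2.4452] [0.5518 0.0384 0.3927]
0.391 [-1.1016 -1.0359  0.553 ] [-0.0034 -0.0979  0.0146]
0.39 [ 0.1581 -1.2816  0.5031] [-0.0231 -0.1571  0.0251]
0.389 [-0.0398 -1.7283  0.642 ] [ 0.0077 -0.0789  0.0525]
0.388 [-0.5883 -2.083   0.3039] [-0.0246 -0.0726 -0.0103]
0.387 [-0.2519 -1.5739  1.022 ] [-0.0302 -0.0727  0.027 ]
0.386 [-0.4984 -1.3663  0.4814] [-0.015  -0.0905 -0.0035]
0.385 [-0.5475 -1.1537  0.678 ] [-0.0275 -0.1088 -0.0057]
0.384 [-0.7792 -1.2989  1.3002] [-0.0728 -0.1144 -0.0147]
0.383 [-0.1578 -2.4867  0.9008] [-0.037  -0.0856 -0.0507]
0.382 [-1.0657 -1.7043  0.0517] [-0.0795 -0.067  -0.0134]
0.381 [-0.5984 -0.6314  0.3385] [-0.0297 -0.067  -0.1002]
0.38 [-0.3025 -1.3426  1.3332] [-0.0118 -0.127   0.0041]
0.379 [-1.3946 -2.0172 -0.0529] [-0.0203 -0.1242  0.0001]
0.378 [-0.2577 -2.1268 -0.1104] [-0.0132 -0.0652  0.0152]
0.377 [-0.6935 -2.1009  0.6029] [ 0.0348 -0.064  -0.0415]
0.376 [-0.6619 -1.2874  0.5006] [-0.0216 -0.099  -0.015 ]
0.375 [ 0.0653 -1.5371  0.606 ] [-0.0422 -0.1283 -0.0461]
0.374 [-0.1727 -1.4211 -0.0256] [ 0.01   -0.0827  0.0839]
0.373 [-0.3439 -1.9865  0.1498] [-0.0054 -0.0682 -0.0289]
0.372 [-0.2228 -1.4969  0.8029] [-0.036  -0.0682 -0.0053]
0.371 [-0.4998 -1.0724  0.0249] [-0.0336 -0.073  -0.0378]
0.37 [-0.5246 -1.8719 -0.21  ] [-0.0215 -0.0448  0.0433]
0.369 [-0.9797 -1.1692  0.4522] [ 0.0346 -0.0362  0.0023]
0.368 [-0.5706 -1.2192  0.6086] [ 0.0003 -0.1333  0.0144]
0.367 [-0.7733 -1.1531  0.7207] [-0.014  -0.0798 -0.0064]
0.366 [-1.1019 -1.2175  0.1633] [-0.0085 -0.0985  0.0038]
0.365 [-0.5835 -1.3488  1.6948] [ 0.0036 -0.0287  0.0027]
0.364 [-3.7647 -0.5487  8.1399] [ 0.0086  0.4301 -0.0043]
[0.5518 0.0384 0.3652] [-3.4329 -1.2088  8.6174] 0.06175914894807181 18.7
```

View pics/h3.png

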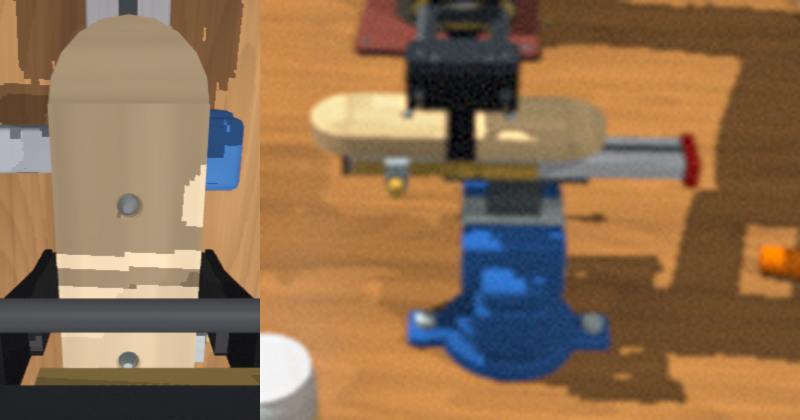

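The board is flush: TCP z is 0.3652, the studs show in both holes at about (278,204) and (278,360), and it met 8 N on contact. I'll ease the downforce slightly and slide in 0.5 mm steps, watching the force along the rail.

```bash
python3 - <<'E'
from h import *
d=np.array([-.0444,.999,0]); p0=np.array([.5517,.0384,.3645])
manip.movel(p0,v=.02); manip.wait(.3)
def fa(n=4):
    F=[]
    for _ in range(n): F.append(manip.read_force()); manip.wait(.01)
    return np.mean(F,0)
f0=fa(); print('start',f0,manip.read_tcp_pos()); s=0; hit=0; log=[]
while s<.052:
    s+=.0005; manip.movel(p0+d*s,v=.02); f=fa(); a=(f-np.load('f0.npy'))@d+1.4; t=(manip.read_tcp_pos()-p0)@d
    log.append((round(s*1e3,1),round(t*1e3,2),round(a,1),round(f[2],1)))
    if a>3: hit+=1
    if hit>=2: break
    if a<-12 or manip.read_t()>45: break
for l in log[:6]: print(l)
print('...'); 
for l in log[-14:]: print(l)
print(manip.read_t())
E
```

```text
start [-2.6183  0.2915  5.8801] [0.5518 0.0384 0.3651]
(0.5, np.float64(0.21), np.float64(-1.5), np.float64(5.5))
(1.0, np.float64(0.58), np.float64(-2.0), np.float64(5.2))
(1.5, np.float64(1.01), np.float64(-2.7), np.float64(4.9))
(2.0, np.float64(1.54), np.float64(-2.4), np.float64(5.4))
(2.5, np.float64(2.09), np.float64(-1.9), np.float64(5.4))
(3.0, np.float64(2.64), np.float64(-2.1), np.float64(5.4))
...
(16.5, np.float64(16.15), np.float64(-2.2), np.float64(5.6))
(17.0, np.float64(16.63), np.float64(-1.9), np.float64(5.7))
(17.5, np.float64(17.13), np.float64(-1.9), np.float64(5.6))
(18.0, np.float64(17.65), np.float64(-2.0), np.float64(5.4))
(18.5, np.float64(18.13), np.float64(-1.8), np.float64(4.8))
(19.0, np.float64(18.64), np.float64(-1.8), np.float64(5.4))
(19.5, np.float64(19.15), np.float64(-2.0), np.float64(5.8))
(20.0, np.float64(19.65), np.float64(-2.2), np.float64(5.6))
(20.5, np.float64(20.13), np.float64(-2.2), np.float64(5.7))
(21.0, np.float64(20.65), np.float64(-2.1), np.float64(5.6))
(21.5, np.float64(21.25), np.float64(-1.6), np.float64(5.3))
(22.0, np.float64(22.22), np.float64(1.4), np.float64(5.9))
(22.5, np.float64(24.3), np.float64(10.6), np.float64(5.6))
(23.0, np.float64(24.75), np.float64(8.5), np.float64(5.4))
32.4167
```

The click shows clearly: the force swings from about −2 N to +10 N at 22–22.5 mm. I'll carry on until the pull balances out at the notch centre.

```bash
python3 - <<'E'
from h import *
d=np.array([-.0444,.999,0]); p0=np.array([.5517,.0384,.3645])
def fa(n=4):
    F=[]
    for _ in range(n): F.append(manip.read_force()); manip.wait(.01)
    return np.mean(F,0)
s=.023
while s<.028:
    s+=.0005; manip.movel(p0+d*s,v=.02); f=fa(); a=(f-np.load('f0.npy'))@d+1.4; t=(manip.read_tcp_pos()-p0)@d
    print(round(s*1e3,1),round(t*1e3,2),round(a,1),round(f[2],1))
    if a<1: break
manip.wait(.5); f=fa(8); print((f-np.load('f0.npy'))@d+1.4,manip.read_tcp_pos(),manip.read_t(),s)
snap('wrist','end'); snap('scene','end_s'); 
E
```

```text
23.5 24.93 6.8 5.4
24.0 25.12 5.2 5.1
24.5 25.32 3.5 5.1
25.0 25.52 2.4 5.2
25.5 25.73 0.6 4.8
0.8910803957802771 [0.5508 0.0641 0.3652] 34.4 0.025500000000000002
```

The force is balanced at a travel of 25.7 mm, 4 mm past where the pull began, so the ball is centred. One last check of the fit.

```bash
python3 - <<'E'
from h import *
s=cv2.imread('pics/end_s.png')[130:270,220:400]
cv2.imwrite('pics/h4.png',np.hstack([cv2.imread('pics/end.png')[:,150:410],cv2.resize(s,(540,420),interpolation=cv2.INTER_CUBIC)]))
b=np.load('end.npz'); C=cloud(b,b['d']); w=C[110:180,225:320].reshape(-1,3); k=np.isfinite(w[:,2]); A=np.c_[w[:,:2]-[.551,.0641],np.ones(len(w))]
print('top plane',np.linalg.lstsq(A[k],w[k,2],rcond=None)[0], manip.read_finger_gap(),manip.read_grasp_force(),np.abs(manip.read_dq()).max())
E
```

```text
top plane [0.0011 0.0035 0.1983] 0.061624200108197545 40.00147819519043 0.11027885146883394
```

View pics/h4.png

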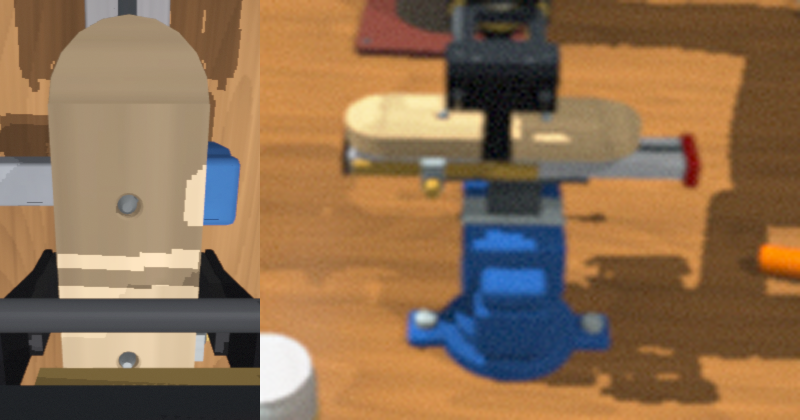

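The board's top is level at 198 mm, so it sits flush. The studs show in both holes at about (278,204) and (278,360), the carriage has moved with the board, and the grip holds at 40 N. Handing in.

```bash
python3 -c "
from rig import manip
print(manip.finish_job())"
```

```text
the job is handed in; nothing more can be done
None
```

I handed the job in at about 35 s of the 64 s; no verdict came back, but the last readings showed the board flush over both studs, gripped at 40 N, and the ball seated in the first notch with the rail force balanced.

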